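# Put the bench things back on their own bases

## Task

Someone has put the can, the carton, the sanding block and the handwheel back on each other's plywood bases. Swap them round so that each stands upright in the middle of the base cut in its own outline (round, square, long, cross), the sanding block lying lengthwise along its base; the black rubber mat is free for parking a thing on the way. Leave the glue bottle where it stands.

Things in the scene. Friction and masses are not known exactly. Their poses are not given: they have to be found in the camera images.
- can: Plain round steel can, 62 mm diameter, 73 mm high, about 0.25 kg. Belongs on the round base. Loose; origin at the centre of its underside, z up. Starts standing on a base that is not its own.
- carton: Stiff, full carton of screws, brown card with a paper label: square, 56 x 56 mm, 70 mm high, sides along its x and y, about 0.3 kg. Belongs on the square base. Loose; origin at the centre of its underside, z up. Starts standing on a base that is not its own.
- sander: Long hand sanding block, wood on a cork sole: 96 mm long (its x) x 40 mm wide (its y), 48 mm high; the wood above the 12 mm sole is 38 mm wide; about 0.12 kg. Belongs on the long base, lengthwise. Loose; origin at the centre of its underside, z up. Starts standing on a base that is not its own.
- knob: Black four-armed clamp handwheel lying flat: a cross 70 mm from tip to tip along both x and y, arms 24 mm wide and 22 mm high, with a round hub of 34 mm diameter standing 64 mm high in the middle (grip it by the hub), about 0.15 kg. Belongs on the cross-shaped base, at any turn. Loose; origin at the centre of its underside, z up. Starts standing on a base that is not its own.
- base_round: Round plywood disc, 120 mm diameter: home of the can. Fixed to the bench, 8 mm thick; origin at the centre of its underside on the bench top, z up. At the start a wrong thing stands on it, with the base's edges showing all round. 
- base_square: Square plywood plate, 106 x 106 mm, sides along its x and y: home of the carton. Fixed to the bench, 8 mm thick; origin at the centre of its underside on the bench top, z up. At the start a wrong thing stands on it, with the base's edges showing all round. 
- base_long: Long rectangular plywood plate, 140 mm along its x, 72 mm along its y: home of the sanding block. Fixed to the bench, 8 mm thick; origin at the centre of its underside on the bench top, z up. At the start a wrong thing stands on it, with the base's edges showing all round. 
- base_cross: Cross-shaped plywood plate, 130 mm from tip to tip along both x and y, arms 52 mm wide: home of the handwheel. Fixed to the bench, 8 mm thick; origin at the centre of its underside on the bench top, z up. At the start a wrong thing stands on it, with the base's edges showing all round. 
- mat: Square black rubber mat, 110 x 110 mm, 4 mm thick, fixed to the bench, empty at the start: the free spot. Origin at the centre of its underside on the bench top.
- glue: White glue bottle, 52 mm diameter, 150 mm high, origin at the centre of its underside; a loose bystander at one side of the work, not part of the job. (A fixed open blue bin, 100 x 110 mm and 60 mm high, stands at the other side of the work; a screwdriver lies on the robot's left, close to it.)
Mind the look-alikes: they are no part of the job. What is shaped like the knob but blue or red is not meant. What is shaped like the can but turquoise is not meant.

How it is judged:
At the end, for the whole second after the job is handed in: Can on round, carton on square, sanding block on long, handwheel on cross-shaped base: each upright (0.1 rad), resting on the base, centre within 15 mm of the base's centre, released and at rest; the block's length within 0.26 rad of the long base's length, either way round (horizontal distance between can and base_round below 0.015 m and z of can in the frame of base_round between 0.004 and 0.013 m and angle between each of can, carton, sander, knob's own z axis and vertical below 0.1 rad and linear speed of each of can, carton, sander, knob below 0.02 m/s and angular speed of each of can, carton, sander, knob below 0.2 rad/s and horizontal distance between carton and base_square below 0.015 m and z of carton in the frame of base_square between 0.004 and 0.013 m and horizontal distance between sander and base_long below 0.015 m and z of sander in the frame of base_long between 0.004 and 0.013 m and horizontal distance between knob and base_cross below 0.015 m and z of knob in the frame of base_cross between 0.004 and 0.013 m and angle between the x axis of sander and the x axis of base_long, either way round below 0.26 rad); the robot touches nothing.
It fails at once if the glue bottle is shifted more than 25 mm or tipped over (distance of glue from where it was at the start of the episode above 0.025 m or angle between glue's own z axis and vertical above 0.3 rad).
It also fails if it takes over 120 s, if anything falls off the work surface, if the arm or the gripper's body presses on something with over 40 N, if the wrist force passes 120 N, or if a joint passes its speed limit or range.

## Robot

A 6-joint arm with a two-finger parallel gripper is mounted at the origin on the work surface. World frame = base frame: x ahead of the robot, y to its left, z up, the work surface at z = 0. Lengths are in m, angles in rad, forces in N, time in s.
With the tool pointing down it reaches from about 0.325 to 0.775 m from the base axis. Payload 9.3 kg.
Tool frame: the origin (TCP) lies on the centre line of the jaws, within the pads' length; the fingertips stand robot.nose_length ahead of it and the grasp point (between the pads) lies 3 mm ahead of it (robot.nose_length is the distance from the TCP to the fingertips, in m); z points along the fingers, y is the line along which they close (so a half turn about z gives the same grasp; the last joint's range is limited). The gripper opens to 85 mm and grips with 20 to 120 N. Pads are 22 mm wide; open, the fingers measure 114 mm over their backs; the gripper's body (76 mm by 85 mm) begins 54 mm behind the grasp point. The pads swing forward as they close: fully open they stand 13 mm farther back than shut.
Start: joints at [1.171, 0.259, 0.021, 1.334, 0, 1.418], TCP at [0.134, 0.533, 0.253] pointing down, gripper open.
Joint ranges: [-3.04, 3.04], [-0.91, 1.82], [-1.04, 1.36], [-1.92, 1.95], [-1.52, 1.45], [-3.14, 3.14]. Speed limits (rad/s): [2.22, 2.22, 2.79, 3.14, 3.14, 3.14].

## Interface

Orientations are given as a 3x3 rotation matrix whose columns are the frame's x, y, z axes.
In Python, from station import robot gives the robot as it stands. The module is installed in compiled form; this text tells all that it offers.
- The arm moves only by the shell command python3 -m pendant [FORCE], which reads ROWS from standard input. ROWS is a JSON list of rows, 1 to 8 of them, each an object with the fields x, y, z (the shift in shares of the most that a row can go, 1 being 50 mm), rz (a turn about the tool's z in parts of the range, where 1.0 means pi rad), jaw (the opening from 0.0 (shut) to 1.0 (fully open)); a field left out counts as zero (the opening has to be given); each row shifts and turns the commanded pose from where the row before left it, along the tool's axes as they then stand; what a row does not reach is not made up. A row lasts 1/10 s, in which the tool goes at most 0.05 m and 0.15 rad, less where a joint would pass 70% of its speed; a pose out of reach is approached as far as the arm can. The fingers move at their own pace and stop on an object; FORCE is the grip in N (left out, the last holds). Time passes only in rows, so rows that do not move let the fingers close. It prints the time, the measured TCP pose, the force, the opening and the grip force at its end. Shift and turn numbers lie between -1 and 1, and a call with a number outside is refused. Input that does not fit is refused with a message, and nothing moves.
- robot.sense(): the state, without advancing time (a new reading comes with each control period).
- robot.read_camera(name): name is "side" or "top"; returns a dict with "pixels" (400x640x3 uint8, blue, green, red), "camera_matrix" (3x3 intrinsics, pixels), "origin" and "attitude" of the camera in the world. Camera axes: x right, y down, z forward; pixel columns grow to the right and rows downward; lengths in m; the calibration is good to about 2 mm. A picture is of the moment at which its call begins. There is no depth.
- robot.sign_off(): hands the job in; it is judged then, once.
The state is a dict: "clock": time; "joint_pos": joint angles; "dq": joint speeds; "tau": joint torques, N m; "position": TCP position; "eef_rot": TCP orientation; "contact_force": force on the tool from outside, world axes, zero at the start; "torque": the same for the moment, N m; "grip_width": opening from 0.0 (shut) to 1.0 (fully open); "grip_force": force on a finger pad.
Only numpy, scipy, OpenCV 4.12 (cv2) and the standard library are available. Lean on these libraries where they do the work, as an engineer would, in place of code of your own. Each camera call takes 0.05 s, during which the arm holds its last target. There are 200 camera calls.

## Working session

There is one attempt and no reset: what is moved stays moved. The work goes in short steps, Python scripts to look and compute and a shell command to move; the robot and the scene stay as the last step left them, time stands still between calls to the robot, and variables do not carry over. Pictures are saved under pics/ and viewed, at most 14 in all, crops included, and the job is handed in when it is done.

```bash
mkdir -p pics; python3 - <<'E'
from station import robot
import cv2,numpy as np
np.set_printoptions(precision=4,suppress=True)
s=robot.sense();print(s['clock'],s['position'],s['eef_rot'],robot.nose_length,s['grip_width'])
for n in('top','side'):
    c=robot.read_camera(n);cv2.imwrite(f'pics/{n}0.png',c['pixels']);print(n,c['camera_matrix'],c['origin'],c['attitude'])
E
```

```text
0.0 [0.1343 0.5331 0.2526] [[-0.9697  0.2443 -0.0005]
 [ 0.2443  0.9697 -0.0012]
 [ 0.0002 -0.0013 -1.    ]] 0.022 1.0004578629055285
top [[455.992    0.     304.153 ]
 [  0.     455.992  197.0147]
 [  0.       0.       1.    ]] [0.4209 0.0175 1.2366] [[-0.0277 -0.9943  0.1026]
 [-0.9996  0.0282  0.0035]
 [-0.0063 -0.1025 -0.9947]]
side [[449.4648   0.     320.9636]
 [  0.     449.4648 196.6561]
 [  0.       0.       1.    ]] [ 0.1521 -0.4948  0.8008] [[ 0.7726 -0.4985  0.3931]
 [-0.6347 -0.5906  0.4983]
 [-0.0163 -0.6345 -0.7728]]
```

View pics/top0.png

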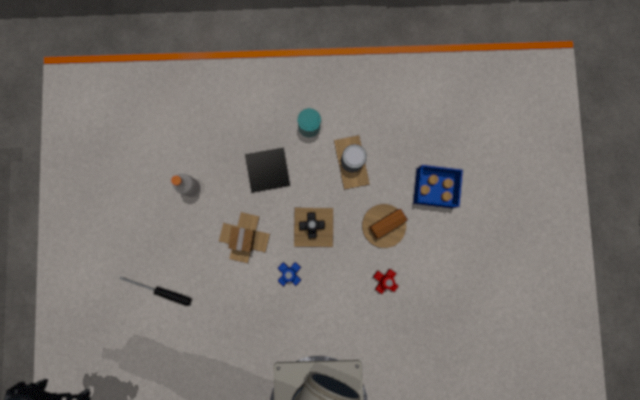

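View pics/side0.png

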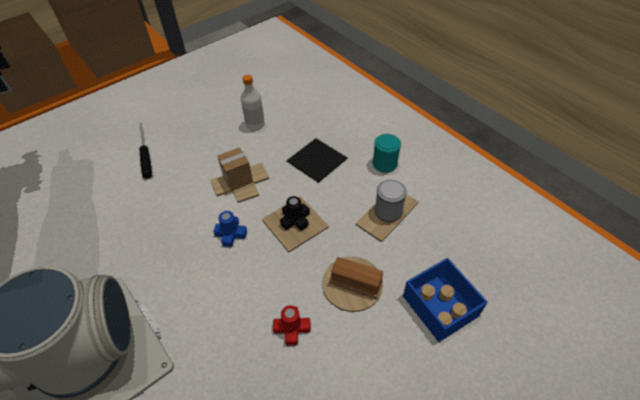

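The picture shows the can on the long base (top 352,158), the knob on the square one (312,225), the sander on the round one (388,224) and the carton on the cross (244,240).
Look-alikes: the turquoise can (309,122), the blue knob (289,274) and the red knob (386,282). None of these is meant. The black knob is at (312,225) and the grey steel can at (352,158).

I'll rectify both views onto the base plane as the close crop.

```bash
cat >h.py <<'E'
import cv2,numpy as np
from station import robot
np.set_printoptions(precision=4,suppress=True)
def proj(c,P):
    R=np.array(c['attitude']);q=(np.atleast_2d(P)-c['origin'])@R
    q=q@np.array(c['camera_matrix']).T;return q[:,:2]/q[:,2:]
def ray(c,uv,z):
    d=np.array(c['attitude'])@np.linalg.solve(c['camera_matrix'],[uv[0],uv[1],1]);o=np.array(c['origin']);return o+d*(z-o[2])/d[2]
def rect(c,z,x1,y1,x0,y0,s):
    # rectified view: up = +x, left = +y ; s px per m
    w,h=int((y1-y0)*s),int((x1-x0)*s)
    W=np.array([[x1,y1,z],[x1,y0,z],[x0,y0,z],[x0,y1,z]])
    H=cv2.getPerspectiveTransform(proj(c,W).astype(np.float32),np.float32([[0,0],[w,0],[w,h],[0,h]]))
    return cv2.warpPerspective(c['pixels'],H,(w,h),flags=cv2.INTER_CUBIC)
E
python3 - <<'E'
from h import *
for n in('top','side'):
    c=robot.read_camera(n);s=1700
    im=rect(c,.008,.62,.23,.30,-.22,s)
    for k in range(-20,25,5): 
        x=int((.23-k/100)*s);cv2.line(im,(x,0),(x,6),(0,0,255));cv2.putText(im,f'{k}',(x,18),0,.4,(0,0,255))
    for k in range(30,62,5):
        y=int((.62-k/100)*s);cv2.line(im,(0,y),(6,y),(0,0,255));cv2.putText(im,f'{k}',(8,y),0,.4,(0,0,255))
    cv2.imwrite(f'pics/r_{n}.png',im);print(im.shape)
E
```

```text
(544, 765, 3)
(544, 765, 3)
```

View pics/r_top.png

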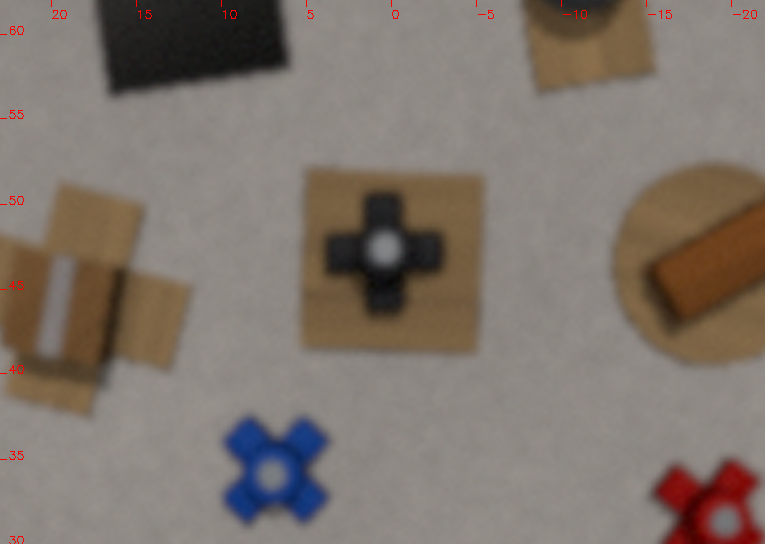

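View pics/r_side.png

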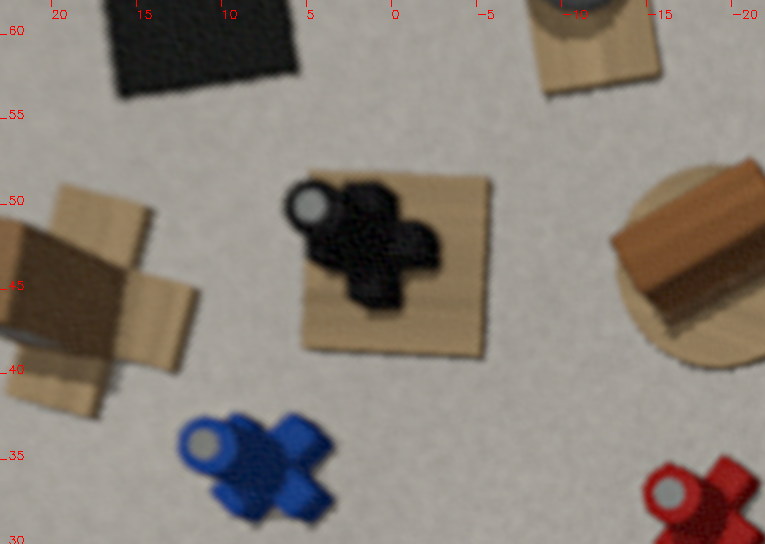

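The rectified views agree: square base centre about (0.463,0.000) with the knob at about (0.47,0.005), carton on the cross at about (0.44,0.18), and the sander on the round base. The view was too narrow for the far base and mat, so I'll fit outlines to the edges in both cameras and overlay them on a wider view.

```bash
cat >>h.py <<'E'
from scipy.optimize import differential_evolution as DE
def poly(v,n=160):
    v=np.array(v,float);v2=np.roll(v,-1,0);k=max(4,n//len(v));t=(np.arange(k)+.5)/k
    return np.vstack([a+(b-a)*t[:,None] for a,b in zip(v,v2)])
def box(a,b): return poly([[a/2,b/2],[-a/2,b/2],[-a/2,-b/2],[a/2,-b/2]])
def circ(d): t=np.arange(0,2*np.pi,.05);return d/2*np.c_[np.cos(t),np.sin(t)]
def cross(L,w):
    l,h=L/2,w/2;return poly([[l,-h],[l,h],[h,h],[h,l],[-h,l],[-h,h],[-l,h],[-l,-h],[-h,-h],[-h,-l],[h,-l],[h,-h]])
B={'round':(circ(.12),.008),'square':(box(.106,.106),.008),'long':(box(.14,.072),.008),'cross':(cross(.13,.052),.008),'mat':(box(.11,.11),.004)}
O={'can':(circ(.062),.073),'carton':(box(.056,.056),.070),'sander':(box(.096,.038),.048),'knob':(cross(.07,.024),.022)}
def grad(c):
    g=cv2.cvtColor(cv2.GaussianBlur(c['pixels'],(0,0),.8),cv2.COLOR_BGR2LAB).astype(np.float32)
    m=sum(cv2.Sobel(g[...,i],cv2.CV_32F,1,0)**2+cv2.Sobel(g[...,i],cv2.CV_32F,0,1)**2 for i in range(3))
    return np.minimum(np.sqrt(m),120)
def out3(o,z,p):
    a=p[2];R=np.array([[np.cos(a),-np.sin(a)],[np.sin(a),np.cos(a)]])
    q=o@R.T+p[:2];return np.c_[q,np.full(len(q),z)]
def fit(cams,o,z,x,y,a,da=.3,r=.03):
    G=[(c,grad(c)) for c in cams]
    def f(p):
        t=0
        for c,g in G:
            uv=proj(c,out3(o,z,p)).astype(np.float32)
            t-=cv2.remap(g,uv[:,:1],uv[:,1:],cv2.INTER_LINEAR).mean()
        return t/len(G)
    r=DE(f,[(x-r,x+r),(y-r,y+r),(a-da,a+da)],seed=1,tol=1e-6,maxiter=120);return r.x,-r.fun
E
cat >m0.py <<'E'
from h import *
T,S=robot.read_camera('top'),robot.read_camera('side')
g={'round':(.465,-.19,0,.01),'square':(.463,0,0,.3),'long':(.63,-.12,.12,.3),'cross':(.445,.17,-.25,.3),'mat':(.62,.115,.1,.3)}
im=rect(T,.008,.74,.28,.34,-.28,1400);im2=rect(S,.008,.74,.28,.34,-.28,1400)
def draw(o,z,p,col):
    for c,I in((T,im),(S,im2)):
        for q in proj(c,out3(o,z,p)):
            w=ray(c,q,.008);cv2.circle(I,(int((.28-w[1])*1400),int((.74-w[0])*1400)),0,col,-1)
for k,(x,y,a,da) in g.items():
    o,z=B[k]
    for cs in((T,),(S,),(T,S)): p,s=fit(cs,o,z,x,y,a,da);print(k,p,round(s))
    draw(o,z,p,(0,0,255))
g={'can':(.645,-.13,0,.01,'long'),'carton':(.45,.18,-.1,.4,''),'sander':(.47,-.195,.4,.4,''),'knob':(.47,.005,0,.3,'')}
for k,(x,y,a,da,_) in g.items():
    if k=='sander':a=2.0-np.pi/2+.05
    o,z=O[k]
    for cs in((T,),(S,),(T,S)): p,s=fit(cs,o,z+.008,x,y,a if k!='sander' else -1.05,da);print(k,p,round(s))
    draw(o,z+.008,p,(0,255,0))
cv2.imwrite('pics/f_top.png',im);cv2.imwrite('pics/f_side.png',im2)
E
python3 m0.py
```

```text
round [ 0.4646 -0.1895 -0.0051] 89
round [ 0.4623 -0.193  -0.002 ] 104
round [ 0.4629 -0.192   0.0096] 91
square [ 0.4654 -0.0005 -0.0334] 91
square [ 0.4635 -0.0046 -0.047 ] 108
square [ 0.4643 -0.0004 -0.0339] 94
long [ 0.6397 -0.1087  0.1666] 83
long [ 0.6422 -0.1134  0.1546] 90
long [ 0.6415 -0.1124  0.16  ] 80
cross [ 0.4428  0.1857 -0.2569] 82
cross [ 0.4422  0.1873 -0.2457] 95
cross [ 0.4425  0.1867 -0.2492] 88
mat [0.6256 0.1212 0.151 ] 120
mat [0.6249 0.1187 0.1399] 120
mat [0.626  0.1206 0.144 ] 120
can [ 0.6404 -0.112  -0.0047] 88
can [ 0.6421 -0.1115  0.0031] 104
can [ 0.6418 -0.1117  0.0032] 95
carton [ 0.4257  0.1808 -0.1808] 77
carton [ 0.4386  0.1849 -0.1485] 113
carton [ 0.4391  0.1865 -0.1695] 94
sander [ 0.4649 -0.192  -1.0658] 91
sander [ 0.4456 -0.2157 -0.9817] 92
sander [ 0.4678 -0.1986 -1.0359] 94
knob [0.47   0.0048 0.02  ] 117
knob [ 0.4658 -0.0041  0.0192] 97
knob [0.4694 0.0044 0.0552] 98
```

View pics/f_top.png

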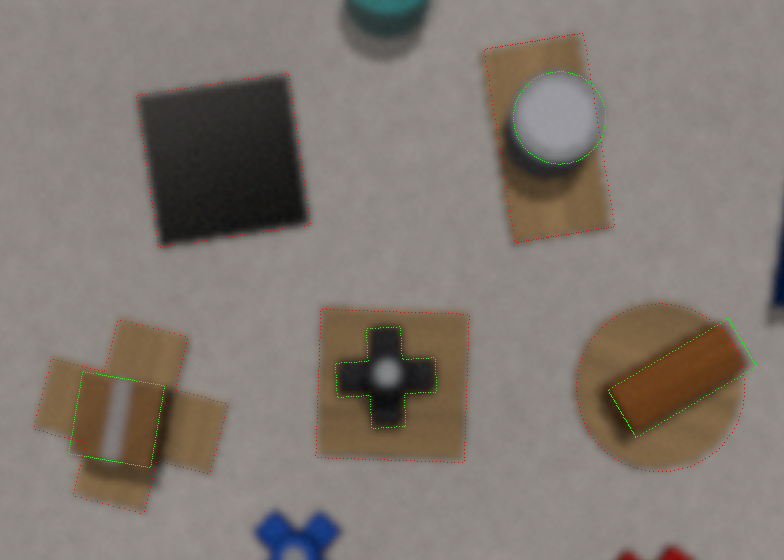

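View pics/f_side.png

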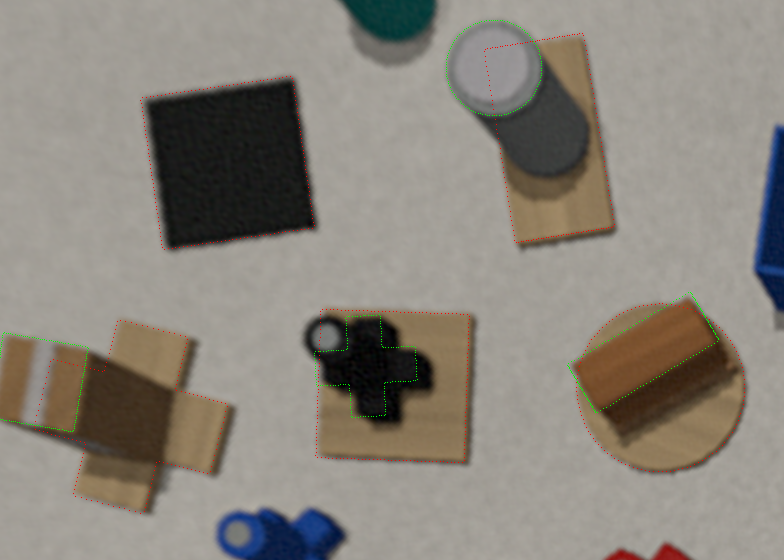

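The overlays hug every base and object. The knob fits at (0.470,0.005), and I take the sander at (0.465,-0.194), yaw -1.04, since it overshoots slightly on the right. Radii are 0.47 to 0.66 m and all sizes match. First move is the knob to the mat.

```bash
cat >go.py <<'E'
# usage: go.py x y z yaw  -> turn about tool z first, then shift in the turned tool's axes
import sys;from h import *
s=robot.sense();R=np.array(s['eef_rot']);x,y,z,w=map(float,sys.argv[1:])
yaw=np.arctan2(R[1,1],R[0,1]);d=(w-yaw+np.pi/2)%np.pi-np.pi/2
c,q=np.cos(-d),np.sin(-d);R2=R@np.array([[c,-q,0],[q,c,0],[0,0,1]])
print('t',s['clock'],'yaw',round(yaw,3),'j6',s['joint_pos'][5].round(2),'turn',round(-d,3),'shift',R2.T@(np.array([x,y,z])-s['position']))
E
python3 go.py .470 .005 .2 1.324
```

```text
t 0.3 yaw 1.324 j6 1.42 turn 0.0 shift [-0.4546 -0.4302  0.0532]
```

Careful with the scale: shifts go in shares of 50 mm and turns go in shares of pi rad. That gives: -0.0325 m is -0.65, -0.0307 m is -0.614.

```bash
echo '[{"x": -0.65, "y": -0.614, "z": 0.04, "jaw": 1}, {"x": -0.65, "y": -0.614, "z": 0.04, "jaw": 1}, {"x": -0.65, "y": -0.614, "z": 0.04, "jaw": 1}, {"x": -0.65, "y": -0.614, "z": 0.04, "jaw": 1}, {"x": -0.65, "y": -0.614, "z": 0.04, "jaw": 1}, {"x": -0.65, "y": -0.614, "z": 0.04, "jaw": 1}, {"x": -0.65, "y": -0.614, "z": 0.04, "jaw": 1}]' | python3 -m pendant 40; echo '[{"x": -0.65, "y": -0.614, "z": 0.1, "jaw": 1}, {"x": -0.65, "y": -0.614, "z": 0.1, "jaw": 1}, {"x": -0.65, "y": -0.614, "z": 0.1, "jaw": 1}, {"x": -0.65, "y": -0.614, "z": 0.1, "jaw": 1}, {"x": -0.65, "y": -0.614, "z": 0.1, "jaw": 1}, {"x": -0.65, "y": -0.614, "z": 0.1, "jaw": 1}, {"x": -0.64, "y": -0.62, "z": 0.16, "jaw": 1}, {"jaw": 1}]' | python3 -m pendant
python3 go.py .470 .005 .2 1.324;python3 go.py .470 .005 .058 1.324
```

```text
clock: 1.0
position: [0.303, 0.2678, 0.2394]
eef_rot: [[-0.97, 0.244, 0.001], [0.244, 0.97, 0.0], [-0.001, 0.001, -1.0]]
contact_force: [1.7, 1.1, 0.2]
grip_width: 1.0
grip_force: 0.0
clock: 1.8
position: [0.4721, 0.0013, 0.2]
eef_rot: [[-0.969, 0.249, -0.001], [0.249, 0.969, -0.001], [0.0, -0.001, -1.0]]
contact_force: [0.6, 0.2, 0.1]
grip_width: 0.999
grip_force: 0.0
t 1.8 yaw 1.32 j6 0.08 turn -0.004 shift [0.003  0.0031 0.    ]
t 1.8 yaw 1.32 j6 0.08 turn -0.004 shift [0.0029 0.0032 0.142 ]
```

Scaled: 0.035 m is 0.7, 0.02 m is 0.4.

```bash
echo '[{"x": 0.06, "y": 0.06, "z": 0.7, "jaw": 1}, {"z": 0.7, "jaw": 1}, {"z": 0.7, "jaw": 1}, {"z": 0.4, "jaw": 1}, {"z": 0.2, "jaw": 1}, {"z": 0.14, "jaw": 1}, {"jaw": 1}]' | python3 -m pendant; python3 go.py .470 .005 .058 1.324
```

```text
clock: 2.5
position: [0.4679, 0.009, 0.0593]
eef_rot: [[-0.97, 0.244, -0.0], [0.244, 0.97, 0.0], [0.0, -0.0, -1.0]]
contact_force: [-0.2, 0.1, 0.7]
grip_width: 1.002
grip_force: 0.0
t 2.5 yaw 1.324 j6 0.09 turn 0.0 shift [-0.0031 -0.0034  0.0013]
```

Scaled: -0.0034 m is -0.068, -0.003 m is -0.06.

```bash
echo '[{"x": -0.06, "y": -0.068, "jaw": 1}, {"jaw": 1}, {"jaw": 0.2}, {"jaw": 0.2}, {"jaw": 0.2}, {"jaw": 0.2}, {"jaw": 0.2}, {"jaw": 0.2}]' | python3 -m pendant; echo '[{"jaw": 0.2}, {"jaw": 0.2}, {"jaw": 0.2}]' | python3 -m pendant; python3 go.py .626 .1206 .2 1.324
```

```text
clock: 3.3
position: [0.4699, 0.0048, 0.0595]
eef_rot: [[-0.97, 0.244, 0.0], [0.244, 0.97, -0.0], [-0.0, -0.0, -1.0]]
contact_force: [-2.9, 0.0, 6.3]
grip_width: 0.387
grip_force: 39.5
clock: 3.6
position: [0.4699, 0.0048, 0.0595]
eef_rot: [[-0.97, 0.244, 0.0], [0.244, 0.97, -0.0], [-0.0, -0.0, -1.0]]
contact_force: [-1.9, 0.5, 5.2]
grip_width: 0.384
grip_force: 39.5
t 3.6 yaw 1.324 j6 0.08 turn -0.0 shift [-0.1231  0.1504 -0.1404]
```

```bash
echo '[{"z": -0.4, "jaw": 0.2}, {"z": -0.8, "jaw": 0.2}, {"z": -0.8, "jaw": 0.2}, {"x": -0.492, "y": 0.602, "jaw": 0.2}, {"x": -0.492, "y": 0.602, "jaw": 0.2}, {"x": -0.492, "y": 0.602, "jaw": 0.2}, {"x": -0.492, "y": 0.602, "jaw": 0.2}, {"x": -0.494, "y": 0.6, "jaw": 0.2}]' | python3 -m pendant; echo '[{"jaw": 0.2}, {"jaw": 0.2}, {"jaw": 0.2}]' | python3 -m pendant;python3 go.py .626 .1206 .0565 1.324
```

```text
clock: 4.4
position: [0.627, 0.1218, 0.1588]
eef_rot: [[-0.97, 0.244, -0.001], [0.244, 0.97, -0.0], [0.001, -0.0, -1.0]]
contact_force: [0.6, -0.7, -1.3]
grip_width: 0.385
grip_force: 40.2
clock: 4.7
position: [0.6252, 0.1203, 0.1589]
eef_rot: [[-0.97, 0.244, -0.001], [0.244, 0.97, -0.0], [0.001, -0.001, -1.0]]
contact_force: [-0.4, -0.3, -1.1]
grip_width: 0.383
grip_force: 40.3
t 4.7 yaw 1.324 j6 0.31 turn -0.0 shift [-0.0008  0.0006  0.1024]
```

Scaled: 0.035 m is 0.7, 0.02 m is 0.4.

```bash
echo '[{"z": 0.7, "jaw": 0.2}, {"z": 0.7, "jaw": 0.2}, {"z": 0.4, "jaw": 0.2}, {"z": 0.16, "jaw": 0.2}, {"z": 0.06, "jaw": 0.2}, {"z": 0.02, "jaw": 0.2}, {"jaw": 0.2}, {"jaw": 0.2}]' | python3 -m pendant; echo '[{"jaw": 1}, {"jaw": 1}, {"jaw": 1}, {"jaw": 1}, {"z": -0.4, "jaw": 1}, {"z": -0.8, "jaw": 1}, {"z": -1, "jaw": 1}, {"z": -0.6, "jaw": 1}]' | python3 -m pendant;  echo '[{"jaw": 1}, {"jaw": 1}]' | python3 -m pendant;python3 go.py .439 .1865 .2 1.40
```

```text
clock: 5.5
position: [0.6266, 0.1206, 0.0584]
eef_rot: [[-0.97, 0.244, 0.002], [0.244, 0.97, 0.0], [-0.002, 0.001, -1.0]]
contact_force: [-0.9, -0.2, -0.8]
grip_width: 0.384
grip_force: 40.3
clock: 6.3
position: [0.6266, 0.1207, 0.201]
eef_rot: [[-0.97, 0.244, 0.004], [0.244, 0.97, 0.0], [-0.003, 0.001, -1.0]]
contact_force: [1.0, 0.1, -0.5]
grip_width: 0.998
grip_force: 0.0
clock: 6.5
position: [0.6262, 0.1206, 0.1977]
eef_rot: [[-0.97, 0.244, 0.001], [0.244, 0.97, 0.0], [-0.001, 0.0, -1.0]]
contact_force: [-0.2, -0.2, -0.3]
grip_width: 1.001
grip_force: 0.0
t 6.5 yaw 1.324 j6 0.31 turn -0.076 shift [ 0.1957  0.0331 -0.0025]
```

Scaled: 0.0397 m is 0.794, 0.039 m is 0.78, -0.076 rad / 3.1416 = -0.0242.

```bash
echo '[{"rz": -0.0242, "jaw": 1}, {"x": 0.78, "y": 0.132, "jaw": 1}, {"x": 0.78, "y": 0.132, "jaw": 1}, {"x": 0.78, "y": 0.132, "jaw": 1}, {"x": 0.78, "y": 0.132, "jaw": 1}, {"x": 0.794, "y": 0.134, "z": -0.02, "jaw": 1}, {"jaw": 1}, {"jaw": 1}]' | python3 -m pendant; echo '[{"jaw": 1}]' | python3 -m pendant; python3 go.py .439 .1865 .056 1.40; python3 - <<'E'
from h import *
T,S=robot.read_camera('top'),robot.read_camera('side')
for cs in((S,),(T,S)):
    o,z=O['knob'];print(fit(cs,o,z+.004,.626,.12,.0,.4))
o=circ(.034);print(fit((T,),o,.068,.626,.12,0,.01),fit((S,),o,.068,.626,.12,0,.01))
E
```

```text
clock: 7.3
position: [0.4379, 0.1867, 0.1975]
eef_rot: [[-0.986, 0.169, -0.001], [0.169, 0.986, -0.0], [0.001, -0.001, -1.0]]
contact_force: [0.9, -0.0, -0.7]
grip_width: 0.998
grip_force: 0.0
clock: 7.4
position: [0.4393, 0.1863, 0.1975]
eef_rot: [[-0.985, 0.17, -0.001], [0.17, 0.985, -0.0], [0.001, -0.0, -1.0]]
contact_force: [0.1, -0.8, 0.4]
grip_width: 1.002
grip_force: 0.0
t 7.4 yaw 1.4 j6 0.4 turn -0.0 shift [0.0002 0.0002 0.1415]
(array([ 0.6359,  0.1332, -0.4   ]), np.float64(67.18029022216797))
(array([ 0.6444,  0.1449, -0.3999]), np.float64(61.20288848876953))
(array([ 0.653 ,  0.1219, -0.0082]), np.float64(70.99119567871094)) (array([0.6292, 0.1206, 0.0044]), np.float64(109.8647689819336))
```

Scaled: 0.035 m is 0.7, 0.02 m is 0.4.

```bash
echo '[{"z": 0.7, "jaw": 1}, {"z": 0.7, "jaw": 1}, {"z": 0.7, "jaw": 1}, {"z": 0.4, "jaw": 1}, {"z": 0.2, "jaw": 1}, {"z": 0.13, "jaw": 1}, {"jaw": 1}, {"jaw": 0.4}]' | python3 -m pendant; echo '[{"jaw": 0.4}, {"jaw": 0.4}, {"jaw": 0.4}, {"jaw": 0.4}, {"jaw": 0.4}, {"jaw": 0.4}]' | python3 -m pendant 50; python3 go.py .4643 -.0015 .16 1.537;python3 go.py .439 .1865 .056 1.40
```

```text
clock: 8.3
position: [0.4395, 0.1866, 0.0575]
eef_rot: [[-0.985, 0.17, 0.001], [0.17, 0.985, 0.0], [-0.001, 0.0, -1.0]]
contact_force: [-0.1, -0.0, -0.5]
grip_width: 0.853
grip_force: 0.0
clock: 8.9
position: [0.4395, 0.1867, 0.0578]
eef_rot: [[-0.985, 0.17, 0.002], [0.17, 0.985, 0.0], [-0.002, 0.001, -1.0]]
contact_force: [-0.3, 0.3, 6.3]
grip_width: 0.649
grip_force: 53.7
t 8.9 yaw 1.4 j6 0.4 turn -0.137 shift [-0.0314 -0.1872 -0.1022]
t 8.9 yaw 1.4 j6 0.4 turn 0.0 shift [ 0.0004 -0.0003  0.0018]
```

Scaled: -0.04 m is -0.8, -0.0376 m is -0.752, -0.137 rad / 3.1416 = -0.0436.

```bash
echo '[{"z": -0.4, "jaw": 0.4}, {"z": -0.8, "jaw": 0.4}, {"z": -0.8, "rz": -0.0436, "jaw": 0.4}, {"x": -0.126, "y": -0.748, "jaw": 0.4}, {"x": -0.126, "y": -0.748, "jaw": 0.4}, {"x": -0.126, "y": -0.748, "jaw": 0.4}, {"x": -0.126, "y": -0.748, "jaw": 0.4}, {"x": -0.124, "y": -0.752, "jaw": 0.4}]' | python3 -m pendant; echo '[{"jaw": 0.4}, {"jaw": 0.4}, {"jaw": 0.4}]' | python3 -m pendant;python3 go.py .4643 -.0015 .0582 1.537
```

```text
clock: 9.7
position: [0.4637, -0.0031, 0.1572]
eef_rot: [[-0.999, 0.033, 0.001], [0.033, 0.999, -0.0], [-0.001, -0.0, -1.0]]
contact_force: [1.4, 0.7, -2.4]
grip_width: 0.652
grip_force: 54.2
clock: 10.0
position: [0.4636, -0.0011, 0.1568]
eef_rot: [[-0.999, 0.033, -0.0], [0.033, 0.999, 0.0], [0.0, 0.0, -1.0]]
contact_force: [-0.7, 0.3, -3.1]
grip_width: 0.648
grip_force: 54.5
t 10.0 yaw 1.537 j6 -0.15 turn 0.0 shift [-0.0008 -0.0004  0.0986]
```

Scaled: 0.035 m is 0.7, 0.018 m is 0.36.

```bash
echo '[{"z": 0.7, "jaw": 0.4}, {"z": 0.7, "jaw": 0.4}, {"z": 0.36, "jaw": 0.4}, {"z": 0.12, "jaw": 0.4}, {"z": 0.06, "jaw": 0.4}, {"z": 0.02, "jaw": 0.4}, {"jaw": 0.4}, {"jaw": 0.4}]' | python3 -m pendant; echo '[{"jaw": 1}, {"jaw": 1}, {"jaw": 1}, {"jaw": 1}, {"z": -0.4, "jaw": 1}, {"z": -0.8, "jaw": 1}, {"z": -1, "jaw": 1}, {"z": -0.6, "jaw": 1}]' | python3 -m pendant;  echo '[{"jaw": 1}, {"jaw": 1}]' | python3 -m pendant;python3 go.py .627 .1206 .2 1.40
```

```text
clock: 10.8
position: [0.4643, -0.0017, 0.0596]
eef_rot: [[-0.999, 0.034, 0.001], [0.034, 0.999, -0.0], [-0.001, -0.0, -1.0]]
contact_force: [-0.3, -0.4, -1.8]
grip_width: 0.649
grip_force: 54.3
clock: 11.6
position: [0.4644, -0.0017, 0.2021]
eef_rot: [[-0.999, 0.034, 0.003], [0.034, 0.999, -0.001], [-0.003, -0.0, -1.0]]
contact_force: [0.8, -0.6, -0.2]
grip_width: 1.001
grip_force: 0.0
clock: 11.8
position: [0.464, -0.0017, 0.1989]
eef_rot: [[-0.999, 0.034, 0.001], [0.034, 0.999, -0.0], [-0.001, -0.0, -1.0]]
contact_force: [-0.2, -0.4, -0.4]
grip_width: 1.001
grip_force: 0.0
t 11.8 yaw 1.537 j6 -0.15 turn 0.137 shift [-0.1399  0.1482 -0.0009]
```

Scaled: 0.0298 m is 0.596, 0.0296 m is 0.592, 0.137 rad / 3.1416 = 0.0436.

```bash
echo '[{"rz": 0.0436, "jaw": 1}, {"x": -0.56, "y": 0.592, "jaw": 1}, {"x": -0.56, "y": 0.592, "jaw": 1}, {"x": -0.56, "y": 0.592, "jaw": 1}, {"x": -0.56, "y": 0.592, "jaw": 1}, {"x": -0.56, "y": 0.596, "z": -0.02, "jaw": 1}, {"jaw": 1}, {"jaw": 1}]' | python3 -m pendant; echo '[{"jaw": 1}, {"z": 0.7, "jaw": 1}, {"z": 0.7, "jaw": 1}, {"z": 0.7, "jaw": 1}, {"z": 0.4, "jaw": 1}, {"z": 0.24, "jaw": 1}, {"z": 0.14, "jaw": 1}, {"jaw": 1}]' | python3 -m pendant; python3 go.py .627 .1206 .0555 1.40
```

```text
clock: 12.6
position: [0.6266, 0.121, 0.197]
eef_rot: [[-0.986, 0.169, -0.004], [0.169, 0.986, -0.0], [0.004, -0.001, -1.0]]
contact_force: [-0.6, -0.2, -0.1]
grip_width: 0.999
grip_force: 0.0
clock: 13.4
position: [0.6268, 0.1202, 0.0558]
eef_rot: [[-0.985, 0.17, -0.0], [0.17, 0.985, -0.0], [0.0, -0.0, -1.0]]
contact_force: [-1.1, -0.1, 0.6]
grip_width: 1.002
grip_force: 0.0
t 13.4 yaw 1.4 j6 0.23 turn -0.0 shift [-0.0002  0.0004  0.0003]
```

Scaled: -0.05 m is -1, -0.04 m is -0.8.

```bash
echo '[{"jaw": 0.2}, {"jaw": 0.2}, {"jaw": 0.2}, {"jaw": 0.2}, {"jaw": 0.2}, {"jaw": 0.2}, {"jaw": 0.2}, {"jaw": 0.2}]' | python3 -m pendant 40; echo '[{"jaw": 0.2}, {"z": -0.4, "jaw": 0.2}, {"z": -0.8, "jaw": 0.2}, {"z": -1, "jaw": 0.2}, {"jaw": 0.2}, {"jaw": 0.2}]' | python3 -m pendant; python3 go.py .4425 .1867 .0605 1.40
```

```text
clock: 14.2
position: [0.6273, 0.1206, 0.0566]
eef_rot: [[-0.985, 0.17, 0.001], [0.17, 0.985, 0.0], [-0.001, 0.0, -1.0]]
contact_force: [-1.3, -0.3, 6.5]
grip_width: 0.391
grip_force: 39.5
clock: 14.8
position: [0.6275, 0.1207, 0.1669]
eef_rot: [[-0.985, 0.17, 0.002], [0.17, 0.985, 0.0], [-0.002, 0.001, -1.0]]
contact_force: [0.5, -0.3, -2.6]
grip_width: 0.389
grip_force: 40.0
t 14.8 yaw 1.4 j6 0.23 turn 0.0 shift [0.1937 0.0336 0.1059]
```

```bash
python3 - <<'E'
from h import *
T,S=robot.read_camera('top'),robot.read_camera('side')
o,z=O['carton']
for cs in((T,),(S,),(T,S)): print(fit(cs,o,z+.008,.464,0,0,.3))
for cs in((T,),(S,),(T,S)): print(fit(cs,B['cross'][0],.008,.4425,.1867,-.25,.1))
E
```

```text
(array([ 0.4404, -0.0207, -0.0342]), np.float64(76.37599182128906))
(array([ 0.4629, -0.0031, -0.0279]), np.float64(114.43133544921875))
(array([ 0.4632, -0.0029, -0.0364]), np.float64(78.79572296142578))
(array([ 0.4724,  0.1567, -0.1501]), np.float64(9.784008979797363))
(array([ 0.4416,  0.1806, -0.2615]), np.float64(84.51105499267578))
(array([ 0.4416,  0.1805, -0.2628]), np.float64(44.00401306152344))
```

Scaled: 0.0387 m is 0.774, 0.0065 m is 0.13.

```bash
echo '[{"x": 0.774, "y": 0.13, "jaw": 0.2}, {"x": 0.774, "y": 0.13, "jaw": 0.2}, {"x": 0.774, "y": 0.13, "jaw": 0.2}, {"x": 0.774, "y": 0.13, "jaw": 0.2}, {"x": 0.774, "y": 0.13, "jaw": 0.2}, {"jaw": 0.2}, {"jaw": 0.2}, {"jaw": 0.2}]' | python3 -m pendant; python3 go.py .4425 .1860 .0612 1.40
```

```text
clock: 15.7
position: [0.4423, 0.1854, 0.1651]
eef_rot: [[-0.985, 0.17, -0.001], [0.17, 0.985, -0.0], [0.001, -0.0, -1.0]]
contact_force: [0.7, 0.1, -2.1]
grip_width: 0.386
grip_force: 40.0
t 15.7 yaw 1.4 j6 0.39 turn -0.0 shift [-0.0002  0.0007  0.1039]
```

Then a clear retreat upward and on toward the can, checking the cross and knob on the way.

Scaled: 0.04 m is 0.8, 0.035 m is 0.7.

```bash
echo '[{"z": 0.8, "jaw": 0.2}, {"z": 0.7, "jaw": 0.2}, {"z": 0.36, "jaw": 0.2}, {"z": 0.14, "jaw": 0.2}, {"z": 0.06, "jaw": 0.2}, {"z": 0.02, "jaw": 0.2}, {"jaw": 0.2}, {"jaw": 0.2}]' | python3 -m pendant; echo '[{"jaw": 1}, {"jaw": 1}, {"jaw": 1}, {"jaw": 1}, {"z": -0.4, "jaw": 1}, {"z": -0.8, "jaw": 1}, {"z": -1, "jaw": 1}, {"z": -0.6, "jaw": 1}]' | python3 -m pendant;  echo '[{"jaw": 1}, {"jaw": 1}]' | python3 -m pendant;python3 go.py .6418 -.1117 .2 1.324
```

```text
clock: 16.5
position: [0.4424, 0.1856, 0.0626]
eef_rot: [[-0.985, 0.17, 0.001], [0.17, 0.985, 0.0], [-0.001, 0.001, -1.0]]
contact_force: [0.2, 0.2, -0.9]
grip_width: 0.391
grip_force: 40.0
clock: 17.3
position: [0.4423, 0.1857, 0.2051]
eef_rot: [[-0.985, 0.17, 0.003], [0.17, 0.985, 0.001], [-0.003, 0.001, -1.0]]
contact_force: [1.6, -0.2, 0.1]
grip_width: 1.001
grip_force: 0.0
clock: 17.5
position: [0.4419, 0.1855, 0.2019]
eef_rot: [[-0.985, 0.17, 0.001], [0.17, 0.985, 0.0], [-0.001, 0.0, -1.0]]
contact_force: [0.4, -0.8, 0.6]
grip_width: 0.999
grip_force: 0.0
t 17.5 yaw 1.4 j6 0.39 turn 0.076 shift [-0.2664 -0.2394  0.0021]
```

Scaled: -0.0333 m is -0.666, -0.03 m is -0.6, 0.076 rad / 3.1416 = 0.0242.

```bash
echo '[{"rz": 0.0242, "jaw": 1}, {"x": -0.666, "y": -0.6, "jaw": 1}, {"x": -0.666, "y": -0.6, "jaw": 1}, {"x": -0.666, "y": -0.6, "jaw": 1}, {"x": -0.666, "y": -0.6, "jaw": 1}, {"x": -0.666, "y": -0.6, "jaw": 1}, {"x": -0.666, "y": -0.6, "jaw": 1}, {"x": -0.666, "y": -0.6, "jaw": 1}]' | python3 -m pendant; echo '[{"x": -0.666, "y": -0.588, "z": 0.04, "jaw": 1}, {"jaw": 1}, {"jaw": 1}, {"jaw": 1}]' | python3 -m pendant; python3 go.py .6418 -.1117 .056 1.324;python3 - <<'E'
from h import *
T,S=robot.read_camera('top'),robot.read_camera('side')
im=np.hstack([rect(T,.008,.64,.28,.34,-.1,1000),rect(S,.008,.64,.28,.34,-.1,1000)]);cv2.imwrite('pics/c1.png',im)
for cs in((T,),(S,),(T,S)):
  print('carton',fit(cs,O['carton'][0],.078,.464,0,0,.3))
  print('cross',fit(cs,B['cross'][0],.008,.4425,.1867,-.25,.1))
  print('knob',fit(cs,O['knob'][0],.030,.4425,.186,0,.4))
E
```

```text
clock: 18.3
position: [0.6167, -0.0767, 0.1996]
eef_rot: [[-0.97, 0.244, -0.003], [0.244, 0.97, 0.001], [0.003, 0.0, -1.0]]
contact_force: [0.7, 1.1, 0.1]
grip_width: 1.001
grip_force: 0.0
clock: 18.7
position: [0.641, -0.111, 0.1985]
eef_rot: [[-0.97, 0.244, -0.002], [0.244, 0.97, 0.001], [0.002, 0.0, -1.0]]
contact_force: [-0.5, 0.3, 0.1]
grip_width: 0.999
grip_force: 0.0
t 18.7 yaw 1.324 j6 -0.05 turn 0.0 shift [-0.0013 -0.0005  0.1425]
carton (array([ 0.4869,  0.0234, -0.0261]), np.float64(70.98372650146484))
cross (array([ 0.4431,  0.1857, -0.2661]), np.float64(82.59510040283203))
knob (array([0.4407, 0.1835, 0.0819]), np.float64(118.72115325927734))
carton (array([ 0.4633, -0.0022, -0.012 ]), np.float64(96.7646255493164))
cross (array([ 0.4413,  0.181 , -0.2617]), np.float64(101.0169677734375))
knob (array([0.4374, 0.1741, 0.0515]), np.float64(91.13693237304688))
carton (array([ 0.4634, -0.0019, -0.021 ]), np.float64(60.99174499511719))
cross (array([ 0.4432,  0.1867, -0.2641]), np.float64(91.40943908691406))
knob (array([ 0.4409,  0.1832, -0.0375]), np.float64(100.97247314453125))
```

View pics/c1.png

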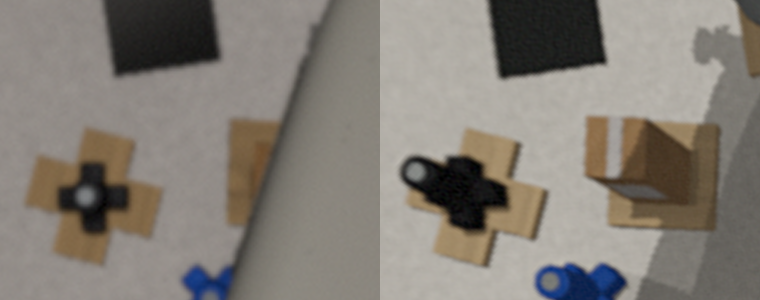

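The picture shows the knob centred on the cross (90,195 in the left half) and the carton standing on the square base (right half). Both are within a few mm of centre. Next, the can.

Scaled: 0.04 m is 0.8, 0.035 m is 0.7.

```bash
echo '[{"z": 0.8, "jaw": 1}, {"z": 0.7, "jaw": 1}, {"z": 0.7, "jaw": 1}, {"z": 0.4, "jaw": 1}, {"z": 0.16, "jaw": 1}, {"z": 0.08, "jaw": 1}, {"jaw": 1}, {"jaw": 0.5}]' | python3 -m pendant; echo '[{"jaw": 0.5}, {"jaw": 0.5}, {"jaw": 0.5}, {"jaw": 0.5}, {"jaw": 0.5}, {"jaw": 0.5}]' | python3 -m pendant 50; python3 go.py .626 .1206 .16 1.324
```

```text
clock: 19.6
position: [0.6423, -0.1117, 0.0592]
eef_rot: [[-0.97, 0.244, 0.002], [0.244, 0.97, -0.001], [-0.002, -0.0, -1.0]]
contact_force: [0.6, -0.1, 0.1]
grip_width: 0.86
grip_force: 0.0
clock: 20.2
position: [0.6425, -0.1118, 0.0594]
eef_rot: [[-0.97, 0.244, 0.003], [0.244, 0.97, -0.001], [-0.003, 0.0, -1.0]]
contact_force: [-0.2, 1.2, 6.2]
grip_width: 0.719
grip_force: 54.7
t 20.2 yaw 1.324 j6 -0.05 turn 0.0 shift [ 0.0725  0.2214 -0.1008]
```

Scaled: 0.0443 m is 0.886, 0.0442 m is 0.884.

```bash
echo '[{"z": -0.4, "jaw": 0.5}, {"z": -0.8, "jaw": 0.5}, {"z": -0.8, "jaw": 0.5}, {"x": 0.29, "y": 0.886, "jaw": 0.5}, {"x": 0.29, "y": 0.886, "jaw": 0.5}, {"x": 0.29, "y": 0.886, "jaw": 0.5}, {"x": 0.29, "y": 0.886, "jaw": 0.5}, {"x": 0.29, "y": 0.884, "jaw": 0.5}]' | python3 -m pendant; echo '[{"jaw": 0.5}, {"jaw": 0.5}, {"jaw": 0.5}]' | python3 -m pendant;python3 go.py .626 .1206 .0562 1.324
```

```text
clock: 21.0
position: [0.6251, 0.1223, 0.1582]
eef_rot: [[-0.97, 0.245, 0.0], [0.245, 0.97, -0.0], [-0.0, 0.0, -1.0]]
contact_force: [1.2, 0.5, -1.3]
grip_width: 0.716
grip_force: 55.1
clock: 21.3
position: [0.6256, 0.12, 0.1578]
eef_rot: [[-0.97, 0.245, 0.0], [0.245, 0.97, -0.0], [-0.0, -0.0, -1.0]]
contact_force: [0.3, -0.3, -2.5]
grip_width: 0.716
grip_force: 55.5
t 21.3 yaw 1.324 j6 0.31 turn -0.0 shift [-0.0003  0.0007  0.1016]
```

Scaled: 0.04 m is 0.8, 0.035 m is 0.7.

```bash
echo '[{"z": 0.8, "jaw": 0.5}, {"z": 0.7, "jaw": 0.5}, {"z": 0.32, "jaw": 0.5}, {"z": 0.14, "jaw": 0.5}, {"z": 0.06, "jaw": 0.5}, {"jaw": 0.5}, {"jaw": 0.5}]' | python3 -m pendant; echo '[{"jaw": 1}, {"jaw": 1}, {"jaw": 1}, {"jaw": 1}, {"z": -0.4, "jaw": 1}, {"z": -0.8, "jaw": 1}, {"z": -1, "jaw": 1}, {"z": -0.6, "jaw": 1}]' | python3 -m pendant;  echo '[{"jaw": 1}, {"jaw": 1}]' | python3 -m pendant;python3 go.py .465 -.194 .2 .53
```

```text
clock: 22.0
position: [0.6262, 0.1204, 0.058]
eef_rot: [[-0.97, 0.245, 0.002], [0.245, 0.97, 0.0], [-0.002, 0.001, -1.0]]
contact_force: [-0.1, -0.1, -2.6]
grip_width: 0.716
grip_force: 55.5
clock: 22.8
position: [0.626, 0.1208, 0.2006]
eef_rot: [[-0.97, 0.244, 0.004], [0.244, 0.97, 0.0], [-0.003, 0.001, -1.0]]
contact_force: [1.4, -0.6, 0.6]
grip_width: 1.002
grip_force: 0.0
clock: 23.0
position: [0.6256, 0.1207, 0.1973]
eef_rot: [[-0.97, 0.244, 0.001], [0.244, 0.97, 0.0], [-0.001, 0.0, -1.0]]
contact_force: [-1.0, 0.2, -0.5]
grip_width: 1.002
grip_force: 0.0
t 23.0 yaw 1.324 j6 0.31 turn 0.794 shift [-0.1904 -0.2977 -0.003 ]
```

Scaled: 0.1324 rad / 3.1416 = 0.0421.

```bash
echo '[{"rz": 0.0421, "jaw": 1}, {"rz": 0.0421, "jaw": 1}, {"rz": 0.0421, "jaw": 1}, {"rz": 0.0421, "jaw": 1}, {"rz": 0.0421, "jaw": 1}, {"rz": 0.042, "jaw": 1}]' | python3 -m pendant; echo '[{"x": -0.476, "y": -0.744, "jaw": 1}, {"x": -0.476, "y": -0.744, "jaw": 1}, {"x": -0.476, "y": -0.744, "jaw": 1}, {"x": -0.476, "y": -0.744, "jaw": 1}, {"x": -0.476, "y": -0.744, "jaw": 1}, {"x": -0.476, "y": -0.744, "jaw": 1}, {"x": -0.476, "y": -0.744, "jaw": 1}, {"x": -0.476, "y": -0.746, "z": -0.02, "jaw": 1}]' | python3 -m pendant; echo '[{"jaw": 1}, {"jaw": 1}, {"jaw": 1}]' | python3 -m pendant; python3 go.py .465 -.194 .046 .53; python3 - <<'E'
from h import *
T,S=robot.read_camera('top'),robot.read_camera('side')
for cs in((T,),(S,),(T,S)):
  print('long',fit(cs,B['long'][0],.008,.6415,-.1124,.16,.1))
  print('can',fit(cs,O['can'][0],.077,.626,.1206,0,.01))
E
```

```text
clock: 23.6
position: [0.6248, 0.1206, 0.1947]
eef_rot: [[-0.501, 0.866, -0.003], [0.866, 0.501, -0.0], [0.001, -0.003, -1.0]]
contact_force: [0.1, -1.3, 0.8]
grip_width: 1.002
grip_force: 0.0
clock: 24.4
position: [0.4632, -0.195, 0.1962]
eef_rot: [[-0.506, 0.863, -0.002], [0.863, 0.506, 0.001], [0.002, -0.001, -1.0]]
contact_force: [0.1, -0.2, 0.4]
grip_width: 1.0
grip_force: 0.0
clock: 24.7
position: [0.4648, -0.1934, 0.1969]
eef_rot: [[-0.506, 0.863, -0.001], [0.863, 0.506, 0.001], [0.002, -0.001, -1.0]]
contact_force: [0.4, -0.4, 0.9]
grip_width: 1.0
grip_force: 0.0
t 24.7 yaw 0.53 j6 0.48 turn 0.0 shift [-0.0009 -0.0001  0.1509]
long (array([ 0.6396, -0.1088,  0.1622]), np.float64(85.09333801269531))
can (array([ 0.6246,  0.1212, -0.0065]), np.float64(119.99984741210938))
long (array([ 0.6416, -0.1132,  0.1771]), np.float64(103.46452331542969))
can (array([0.6262, 0.1195, 0.0002]), np.float64(96.54009246826172))
long (array([ 0.6408, -0.1119,  0.1731]), np.float64(86.32405090332031))
can (array([ 0.6262,  0.1194, -0.0002]), np.float64(108.2437744140625))
```

Scaled: 0.04 m is 0.8, 0.035 m is 0.7.

```bash
echo '[{"z": 0.8, "jaw": 1}, {"z": 0.8, "jaw": 1}, {"z": 0.7, "jaw": 1}, {"z": 0.4, "jaw": 1}, {"z": 0.2, "jaw": 1}, {"z": 0.1, "jaw": 1}, {"jaw": 1}, {"jaw": 1}]' | python3 -m pendant; echo '[{"jaw": 0.2}, {"jaw": 0.2}, {"jaw": 0.2}, {"jaw": 0.2}, {"jaw": 0.2}, {"jaw": 0.2}, {"jaw": 0.2}, {"jaw": 0.2}]' | python3 -m pendant 40;python3 go.py .465 -.194 .046 .53
```

```text
clock: 25.6
position: [0.4655, -0.1942, 0.0487]
eef_rot: [[-0.506, 0.863, 0.001], [0.863, 0.506, -0.001], [-0.001, 0.001, -1.0]]
contact_force: [0.7, 0.5, 0.7]
grip_width: 1.001
grip_force: 0.0
clock: 26.4
position: [0.4651, -0.1942, 0.0483]
eef_rot: [[-0.505, 0.863, 0.001], [0.863, 0.505, -0.0], [-0.001, 0.001, -1.0]]
contact_force: [0.5, 0.7, 6.5]
grip_width: 0.442
grip_force: 41.0
t 26.4 yaw 0.53 j6 0.48 turn -0.0 shift [0.0003 0.     0.0023]
```

Scaled: -0.04 m is -0.8, -0.02 m is -0.4, -0.12 rad / 3.1416 = -0.0382.

```bash
echo '[{"z": -0.4, "jaw": 0.2}, {"z": -0.8, "jaw": 0.2}, {"z": -0.8, "jaw": 0.2}, {"rz": -0.0382, "jaw": 0.2}, {"rz": -0.0382, "jaw": 0.2}, {"rz": -0.0382, "jaw": 0.2}, {"rz": -0.0382, "jaw": 0.2}, {"rz": -0.0382, "jaw": 0.2}]' | python3 -m pendant; echo '[{"rz": -0.0382, "jaw": 0.2}, {"rz": -0.0382, "jaw": 0.2}, {"rz": -0.0382, "jaw": 0.2}, {"rz": -0.0382, "jaw": 0.2}, {"rz": -0.0407, "jaw": 0.2}, {"jaw": 0.2}, {"jaw": 0.2}]' | python3 -m pendant;python3 go.py .6408 -.1115 .15 1.738; python3 - <<'E'
from h import *
S=robot.read_camera('side')
print(fit((S,),O['sander'][0],.155,.465,-.194,.167,.2))
E
```

```text
clock: 27.2
position: [0.4647, -0.194, 0.1476]
eef_rot: [[-0.906, 0.422, -0.0], [0.422, 0.906, 0.0], [0.001, 0.0, -1.0]]
contact_force: [0.1, 0.8, -1.5]
grip_width: 0.442
grip_force: 40.5
clock: 27.9
position: [0.4648, -0.1941, 0.1477]
eef_rot: [[-0.987, -0.163, -0.0], [-0.163, 0.987, 0.0], [0.0, 0.0, -1.0]]
contact_force: [-0.5, -0.1, -0.9]
grip_width: 0.437
grip_force: 40.4
t 27.9 yaw 1.734 j6 -0.73 turn -0.004 shift [-0.1873  0.0521 -0.0024]
(array([ 0.4517, -0.216 , -0.0085]), np.float64(79.75814056396484))
```

Scaled: -0.0375 m is -0.75, -0.0373 m is -0.746.

```bash
echo '[{"x": -0.75, "y": 0.208, "jaw": 0.2}, {"x": -0.75, "y": 0.208, "jaw": 0.2}, {"x": -0.75, "y": 0.208, "jaw": 0.2}, {"x": -0.75, "y": 0.208, "jaw": 0.2}, {"x": -0.746, "y": 0.21, "jaw": 0.2}, {"jaw": 0.2}, {"jaw": 0.2}, {"jaw": 0.2}]' | python3 -m pendant;python3 go.py .6408 -.1115 .0488 1.738
```

```text
clock: 28.75
position: [0.6401, -0.1118, 0.1475]
eef_rot: [[-0.986, -0.165, -0.001], [-0.165, 0.986, 0.0], [0.001, 0.0, -1.0]]
contact_force: [0.6, -0.0, -1.7]
grip_width: 0.439
grip_force: 40.5
t 28.75 yaw 1.737 j6 -0.47 turn -0.001 shift [-0.0008  0.0001  0.0987]
```

Scaled: 0.04 m is 0.8, 0.033 m is 0.66.

```bash
echo '[{"z": 0.8, "jaw": 0.2}, {"z": 0.66, "jaw": 0.2}, {"z": 0.32, "jaw": 0.2}, {"z": 0.12, "jaw": 0.2}, {"z": 0.06, "jaw": 0.2}, {"jaw": 0.2}, {"jaw": 0.2}]' | python3 -m pendant; echo '[{"jaw": 1}, {"jaw": 1}, {"jaw": 1}, {"jaw": 1}, {"z": -0.4, "jaw": 1}, {"z": -0.8, "jaw": 1}, {"z": -1, "jaw": 1}, {"z": -0.8, "jaw": 1}]' | python3 -m pendant;  echo '[{"jaw": 1}, {"jaw": 1}]' | python3 -m pendant;python3 go.py .6255 .1203 .2 1.6
```

```text
clock: 29.45
position: [0.6414, -0.1119, 0.0511]
eef_rot: [[-0.986, -0.166, 0.002], [-0.166, 0.986, -0.001], [-0.002, -0.001, -1.0]]
contact_force: [0.3, 0.1, -1.3]
grip_width: 0.442
grip_force: 40.5
clock: 30.25
position: [0.6409, -0.1115, 0.2024]
eef_rot: [[-0.986, -0.166, 0.001], [-0.166, 0.986, -0.0], [-0.001, -0.001, -1.0]]
contact_force: [-0.3, -0.4, 0.5]
grip_width: 0.999
grip_force: 0.0
clock: 30.45
position: [0.6412, -0.1116, 0.2006]
eef_rot: [[-0.986, -0.166, 0.002], [-0.166, 0.986, -0.001], [-0.002, -0.001, -1.0]]
contact_force: [0.0, -0.2, -2.0]
grip_width: 1.003
grip_force: 0.0
t 30.45 yaw 1.738 j6 -0.47 turn 0.138 shift [0.0089 0.2323 0.0005]
```

Scaled: 0.0465 m is 0.93, 0.0463 m is 0.926, 0.138 rad / 3.1416 = 0.0439.

```bash
echo '[{"rz": 0.0439, "jaw": 1}, {"x": 0.036, "y": 0.93, "jaw": 1}, {"x": 0.036, "y": 0.93, "jaw": 1}, {"x": 0.036, "y": 0.93, "jaw": 1}, {"x": 0.036, "y": 0.93, "jaw": 1}, {"x": 0.034, "y": 0.926, "z": 0.02, "jaw": 1}, {"jaw": 1}, {"jaw": 1}]' | python3 -m pendant; echo '[{"jaw": 1}]' | python3 -m pendant; python3 go.py .6255 .1203 .056 1.6; python3 - <<'E'
from h import *
T,S=robot.read_camera('top'),robot.read_camera('side')
im=np.hstack([rect(T,.008,.74,0,.34,-.28,1400),rect(S,.008,.74,0,.34,-.28,1400)]);cv2.imwrite('pics/c2.png',im)
for cs in((T,),(S,),(T,S)):
  print('sander',fit(cs,O['sander'][0],.056,.641,-.1117,.167,.3))
  print('round',fit(cs,B['round'][0],.008,.463,-.191,0,.01))
E
```

```text
clock: 31.25
position: [0.6244, 0.1216, 0.197]
eef_rot: [[-0.999, -0.032, -0.003], [-0.032, 0.999, -0.0], [0.003, -0.0, -1.0]]
contact_force: [-0.2, 0.5, -0.3]
grip_width: 1.0
grip_force: 0.0
clock: 31.35
position: [0.625, 0.1198, 0.1976]
eef_rot: [[-1.0, -0.029, -0.002], [-0.029, 1.0, -0.0], [0.002, -0.0, -1.0]]
contact_force: [0.7, 0.7, -0.1]
grip_width: 1.001
grip_force: 0.0
t 31.35 yaw 1.6 j6 0.03 turn -0.0 shift [-0.0008  0.0006  0.1416]
sander (array([ 0.6485, -0.1118,  0.1788]), np.float64(91.31794738769531))
round (array([ 0.4644, -0.1888, -0.0069]), np.float64(88.93742370605469))
sander (array([ 0.6442, -0.1125,  0.1598]), np.float64(112.59809875488281))
round (array([ 0.4624, -0.1928, -0.001 ]), np.float64(102.89421081542969))
sander (array([ 0.6448, -0.1125,  0.1659]), np.float64(98.9625244140625))
round (array([ 0.4628, -0.1919,  0.0099]), np.float64(88.09598541259766))
```

View pics/c2.png

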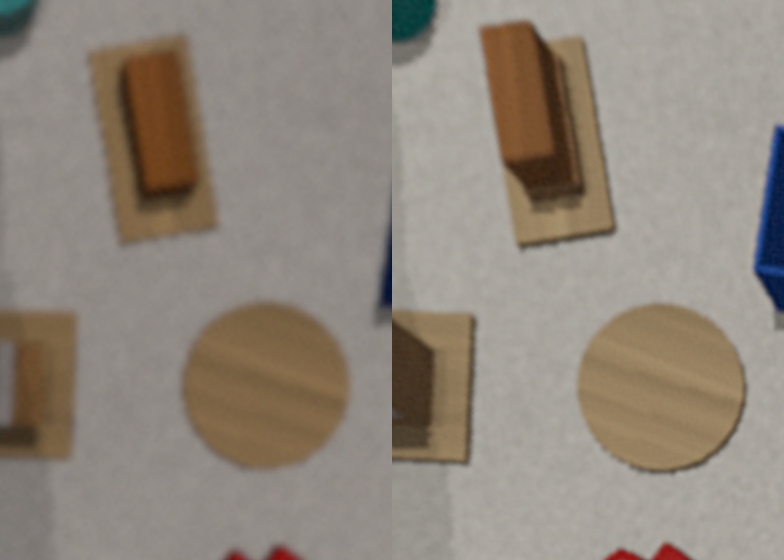

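The picture shows the sander lengthwise on the long base (160,123), about 4 mm off centre, and the round base empty at (266,385). Now the can to the round base.

Careful with the scale: shifts go in shares of 50 mm and turns go in shares of pi rad. That gives: 0.04 m is 0.8, 0.035 m is 0.7.

```bash
echo '[{"z": 0.8, "jaw": 1}, {"z": 0.7, "jaw": 1}, {"z": 0.7, "jaw": 1}, {"z": 0.4, "jaw": 1}, {"z": 0.16, "jaw": 1}, {"z": 0.06, "jaw": 1}, {"jaw": 1}, {"jaw": 0.5}]' | python3 -m pendant; echo '[{"jaw": 0.5}, {"jaw": 0.5}, {"jaw": 0.5}, {"jaw": 0.5}, {"jaw": 0.5}, {"jaw": 0.5}]' | python3 -m pendant 50; python3 go.py .4634 -.1912 .18 1.6
```

```text
clock: 32.25
position: [0.626, 0.1202, 0.0591]
eef_rot: [[-1.0, -0.029, 0.002], [-0.029, 1.0, 0.0], [-0.002, 0.0, -1.0]]
contact_force: [0.3, -0.2, 0.8]
grip_width: 0.858
grip_force: 0.0
clock: 32.85
position: [0.626, 0.1204, 0.0593]
eef_rot: [[-1.0, -0.029, 0.003], [-0.029, 1.0, -0.0], [-0.003, -0.0, -1.0]]
contact_force: [-0.5, -0.7, 6.0]
grip_width: 0.709
grip_force: 54.7
t 32.85 yaw 1.6 j6 0.03 turn -0.0 shift [ 0.1713 -0.3067 -0.1211]
```

Scaled: -0.05 m is -1, -0.02 m is -0.4.

```bash
echo '[{"z": -0.4, "jaw": 0.5}, {"z": -1, "jaw": 0.5}, {"z": -1, "jaw": 0.5}, {"jaw": 0.5}]' | python3 -m pendant; echo '[{"x": 0.428, "y": -0.766, "jaw": 0.5}, {"x": 0.428, "y": -0.766, "jaw": 0.5}, {"x": 0.428, "y": -0.766, "jaw": 0.5}, {"x": 0.428, "y": -0.766, "jaw": 0.5}, {"x": 0.428, "y": -0.766, "jaw": 0.5}, {"x": 0.428, "y": -0.766, "jaw": 0.5}, {"x": 0.428, "y": -0.766, "jaw": 0.5}, {"x": 0.428, "y": -0.768, "jaw": 0.5}]' | python3 -m pendant; echo '[{"jaw": 0.5}, {"jaw": 0.5}, {"jaw": 0.5}]' | python3 -m pendant;python3 go.py .4634 -.1912 .0637 1.6
```

```text
clock: 33.25
position: [0.6278, 0.1207, 0.1854]
eef_rot: [[-0.999, -0.029, 0.012], [-0.029, 1.0, 0.001], [-0.012, 0.0, -1.0]]
contact_force: [1.9, 0.3, -1.5]
grip_width: 0.714
grip_force: 55.4
clock: 34.05
position: [0.4618, -0.1921, 0.1775]
eef_rot: [[-1.0, -0.029, -0.0], [-0.029, 1.0, 0.0], [0.0, 0.0, -1.0]]
contact_force: [0.4, -0.1, -3.0]
grip_width: 0.713
grip_force: 55.5
clock: 34.35
position: [0.4631, -0.1904, 0.1776]
eef_rot: [[-1.0, -0.03, -0.0], [-0.03, 1.0, 0.0], [0.0, 0.0, -1.0]]
contact_force: [-0.4, 0.5, -2.6]
grip_width: 0.715
grip_force: 55.8
t 34.35 yaw 1.6 j6 -0.59 turn 0.0 shift [-0.0003 -0.0008  0.1139]
```

Scaled: 0.04 m is 0.8, 0.038 m is 0.76.

```bash
echo '[{"z": 0.8, "jaw": 0.5}, {"z": 0.76, "jaw": 0.5}, {"z": 0.4, "jaw": 0.5}, {"z": 0.18, "jaw": 0.5}, {"z": 0.1, "jaw": 0.5}, {"z": 0.02, "jaw": 0.5}, {"jaw": 0.5}, {"jaw": 0.5}]' | python3 -m pendant; echo '[{"jaw": 1}, {"jaw": 1}, {"jaw": 1}, {"jaw": 1}, {"z": -0.4, "jaw": 1}, {"z": -0.8, "jaw": 1}, {"z": -1, "jaw": 1}, {"z": -1, "jaw": 1}]' | python3 -m pendant;  echo '[{"jaw": 1}, {"jaw": 1}]' | python3 -m pendant;python3 go.py .36 .36 .22 1.6
```

```text
clock: 35.15
position: [0.4636, -0.1912, 0.0657]
eef_rot: [[-1.0, -0.029, 0.001], [-0.029, 1.0, -0.001], [-0.001, -0.001, -1.0]]
contact_force: [0.1, -1.3, -1.9]
grip_width: 0.714
grip_force: 55.8
clock: 35.95
position: [0.4626, -0.1907, 0.2265]
eef_rot: [[-1.0, -0.029, -0.001], [-0.029, 1.0, 0.0], [0.001, 0.0, -1.0]]
contact_force: [1.9, -1.4, -0.1]
grip_width: 1.003
grip_force: 0.0
clock: 36.15
position: [0.4634, -0.1912, 0.2259]
eef_rot: [[-1.0, -0.029, 0.002], [-0.029, 1.0, -0.001], [-0.002, -0.002, -1.0]]
contact_force: [0.1, 0.3, -0.7]
grip_width: 1.002
grip_force: 0.0
t 36.15 yaw 1.6 j6 -0.59 turn -0.0 shift [0.0873 0.554  0.0048]
```

Scaled: 0.042 m is 0.84, 0.007 m is 0.14.

```bash
echo '[{"x": 0.14, "y": 0.84, "jaw": 1}, {"x": 0.14, "y": 0.84, "jaw": 1}, {"x": 0.14, "y": 0.84, "jaw": 1}, {"x": 0.14, "y": 0.84, "jaw": 1}, {"x": 0.14, "y": 0.84, "jaw": 1}, {"x": 0.14, "y": 0.84, "jaw": 1}, {"x": 0.14, "y": 0.84, "jaw": 1}, {"x": 0.14, "y": 0.84, "jaw": 1}]' | python3 -m pendant; echo '[{"x": 0.14, "y": 0.84, "jaw": 1}, {"x": 0.14, "y": 0.84, "jaw": 1}, {"x": 0.14, "y": 0.84, "jaw": 1}, {"x": 0.14, "y": 0.84, "jaw": 1}, {"jaw": 1}, {"jaw": 1}, {"jaw": 1}]' | python3 -m pendant; python3 - <<'E'
from h import *
T,S=robot.read_camera('top'),robot.read_camera('side')
im=np.vstack([np.hstack([rect(c,.008,.74,.28,.34,-.28,700)for c in(T,S)]),cv2.resize(S['pixels'],(0,0),fx=1.225,fy=1.225)[:300,:784]]);cv2.imwrite('pics/end.png',im)
for k,x,y,a,da in(('can',.4634,-.1912,0,.01),('carton',.463,-.002,-.03,.2),('sander',.643,-.112,.167,.2)):
  for cs in((T,),(S,)): print(k,fit(cs,O[k][0],O[k][1]+.008,x,y,a,da,.02))
E
```

```text
clock: 36.95
position: [0.3959, 0.1447, 0.2234]
eef_rot: [[-1.0, -0.029, -0.002], [-0.029, 1.0, -0.0], [0.002, -0.0, -1.0]]
contact_force: [1.4, -0.5, -0.2]
grip_width: 1.004
grip_force: 0.0
clock: 37.65
position: [0.3641, 0.3096, 0.2238]
eef_rot: [[-1.0, -0.029, -0.002], [-0.029, 1.0, -0.001], [0.002, -0.001, -1.0]]
contact_force: [-0.0, 0.6, -0.2]
grip_width: 1.002
grip_force: 0.0
can (array([ 0.4636, -0.1886, -0.0098]), np.float64(98.66349792480469))
can (array([ 0.4637, -0.1914,  0.0099]), np.float64(97.4984130859375))
carton (array([ 0.443 , -0.0209, -0.0436]), np.float64(78.74105072021484))
carton (array([ 0.4629, -0.0028, -0.0261]), np.float64(115.7944107055664))
sander (array([ 0.6484, -0.1118,  0.1773]), np.float64(93.41865539550781))
sander (array([ 0.6442, -0.1125,  0.159 ]), np.float64(112.13626861572266))
```

View pics/end.png

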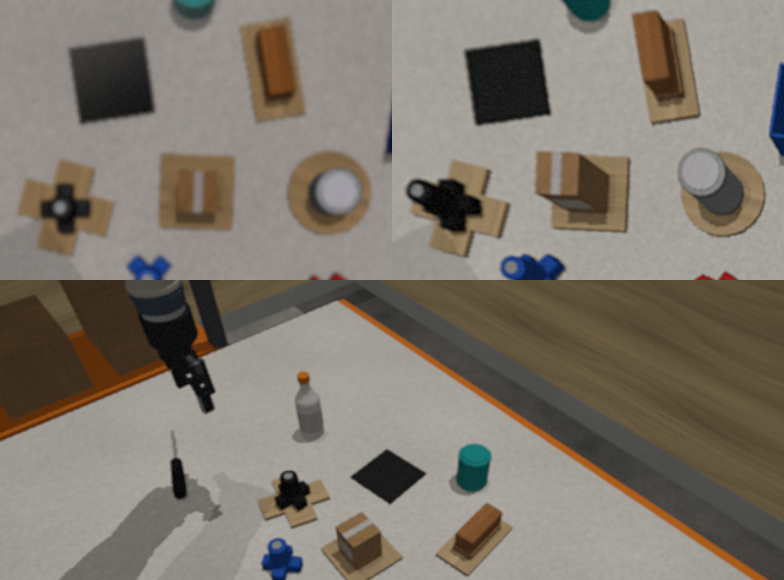

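The final picture shows all four standing centred on their own bases: knob (65,208), carton (198,191), can (330,190) and sander (272,60). The mat is empty, the glue bottle is untouched and the arm is clear. Handing in.

```bash
python3 -c "
from station import robot
print(robot.sign_off())"
```

```text
the job is handed in; nothing more can be done
None
```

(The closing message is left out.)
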